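# Queue the sediment vials in the analyser's feed lane

## Task

Draw the pusher of the analyser's feed lane fully back, then load every capped vial from the blue tray into the lane standing upright, strictly one after another from the tallest to the shortest, so that the tallest goes deepest under the canopy. Then slide the pusher up against the last vial until the whole queue stands closed up against the stop, and leave it there. Leave the open empty vials standing in the tray and do not disturb the jars or beaker.

Things in the scene. Friction and masses are not known exactly. Their poses are not given: they have to be found in the camera images.
- lane_end (a point): point on the floor of the fixed, straight, level aluminium feed channel, mid-width, at the face of the black stop that closes it; 6 mm above the bench. x axis runs along the lane INTO the dead end, y across, z up. The channel lies at x = -330 to 0 mm, 40 mm wide inside; side walls 4 mm thick, 12 mm high above its floor. Vials slide freely in it and push one another along.
- canopy_edge (a point): middle of the front edge, on the top face (81 mm above the bench), of the clear canopy that roofs the lane from lane x = -100 mm to the stop; 100 mm wide, 4 mm thick, underside 71 mm above the channel floor. White analyser housing (240 mm wide, 150 mm tall) behind the stop. Axes as lane_end
- pusher (a joint): sliding pusher in the lane, 0 = fully back (its face at lane x = -245 mm), growing in m as it slides towards the stop, up to 0.18; light friction (about 1.5 N), no spring, stays where it is left
- pusher_knob (a point): black upright round knob of the pusher, 22 mm diameter, for gripping from above; this point is on its axis, 56 mm above the bench, 18 mm below the knob's top; the knob stands free above the pusher's bar (top of bar 28 mm above the bench). Axes as lane_end
- pusher_face (a point): middle of the pusher's flat grey face (36 mm wide, from 2 to 32 mm above the channel floor), which bears on the vials; it lies 50 mm ahead of the knob's axis, towards the stop. Axes as lane_end
- tray_in (a point): fixed blue tray, 200 mm (x) by 360 mm (y) outside, rim 16 mm high, walls and floor about 4 mm thick; this point is the centre of its inner floor
- vial_a_mid (a point): capped sample vial, white cap, brown sediment inside, 34 mm diameter, 66 mm tall, about 60 to 130 g, most of it the sediment at the bottom; stands in the tray if present; this point is its centre, half-way up, z along the vial
- vial_b_mid (a point): capped sample vial, white cap, brown sediment inside, 34 mm diameter, 58 mm tall, about 60 to 130 g, most of it the sediment at the bottom; stands in the tray if present; this point is its centre, half-way up, z along the vial
- vial_c_mid (a point): capped sample vial, white cap, brown sediment inside, 34 mm diameter, 50 mm tall, about 60 to 130 g, most of it the sediment at the bottom; stands in the tray if present; this point is its centre, half-way up, z along the vial
- vial_d_mid (a point): capped sample vial, white cap, brown sediment inside, 34 mm diameter, 42 mm tall, about 60 to 130 g, most of it the sediment at the bottom; stands in the tray if present; this point is its centre, half-way up, z along the vial
- vial_e_mid (a point): capped sample vial, white cap, brown sediment inside, 34 mm diameter, 34 mm tall, about 60 to 130 g, most of it the sediment at the bottom; stands in the tray if present; this point is its centre, half-way up, z along the vial
- empty_a_mid (a point): empty open vial without cap, 34 mm diameter, 46 mm tall, in the tray; this point is its centre, half-way up
- empty_b_mid (a point): empty open vial without cap, 34 mm diameter, 46 mm tall, in the tray; this point is its centre, half-way up
- wide_jar: white wide jar, 64 mm diameter, 70 mm tall, bystander; origin at its foot
- beaker: small glass beaker, 48 mm diameter, 62 mm tall, bystander; origin at its foot
- reagent_jar: amber reagent jar, 50 mm diameter, 68 mm tall, bystander; origin at its foot
Mind the look-alikes: they are no part of the job. What is shaped like the part that bears vial_a_mid but pink or yellow is not meant.

How it is judged:
By the outcome, as a careful person would: the job done as asked, in the order asked, and still so for the second after the job is handed in, with the robot touching nothing.
Of vial_a, vial_b, vial_c, vial_d, vial_e only 4 to 5 are there at a start; the rules pass over those that are not, and their reading is None.
At some moment in a run one of vial_c, vial_d, vial_e may be knocked a few centimetres aside while the robot is not near it.
It also fails if it takes over 208 s, if anything falls off the work surface, if the arm or the gripper's body presses on something with over 40 N, if the wrist force passes 120 N, or if a joint passes its speed limit or range.

## Robot

A 6-joint arm with a two-finger parallel gripper is mounted at the origin on the work surface. World frame = base frame: x ahead of the robot, y to its left, z up, the work surface at z = 0. Lengths are in mm, angles in rad, forces in N, time in s.
With the tool pointing down it reaches from about 275 to 750 mm from the base axis. Payload 10.2 kg.
Tool frame: the origin (TCP) lies at the very end of the fingers, on their centre line; the grasp point (between the pads) lies 19 mm behind it; z points along the fingers, y is the line along which they close (so a half turn about z gives the same grasp; the last joint's range is limited). The gripper opens to 85 mm and grips with 20 to 120 N. Pads are 22 mm wide; open, the fingers measure 114 mm over their backs; the gripper's body (76 mm by 85 mm) begins 54 mm behind the grasp point. The pads swing forward as they close: fully open they stand 13 mm farther back than shut.
Start: joints at [1.087, 0.313, 1.498, -0, 1.331, -0.223], TCP at [135.386, 507.249, 209.794] pointing down, gripper open.
Joint ranges: [-2.94, 2.94], [-0.97, 2.17], [0.19, 2.56], [-1.23, 4.37], [0.02, 3.11], [-2.88, 2.88]. Speed limits (rad/s): [2.39, 2.39, 3.01, 3.14, 3.14, 3.14].

## Interface

Orientations are given as a unit quaternion [w, x, y, z].
In Python, from rig import ctrl gives the robot as it stands.
- The arm moves only by the tool step_arm, never from a script. Its argument "increments" is a list of rows, each a list of 3 entries, a list of its own where there are three numbers: the shift along the tool's x, y, z in cm, then the turn, a rotation vector about the tool's x, y, z in degrees, then the opening in per cent of the stroke, from 0 (shut) to 100 (fully open). A call has 1 to 8 rows; each row is the pose to reach, as a shift and turn from the pose commanded when the call began, along the tool's axes at that moment; what a row does not reach only later rows make up. A row lasts 1/8 s, in which the tool goes at most 62.5 mm and 10.7 degrees, less where a joint would pass 70% of its speed; a pose out of reach is approached as far as the arm can. A call with a gripper value outside its range is refused whole. The fingers move at their own pace and stop on an object; "squeeze" is the grip in N (left out, the last holds). Time passes only in rows, so rows that repeat a pose let the fingers close. It gives the time, the measured TCP pose, the force, the opening and the grip force at its end, in the units of the state.
- ctrl.sense(): the state, without advancing time (a new reading comes with each control period).
- ctrl.capture(name): name is "side" or "top" or "wrist"; returns a dict with "img" (480x640x3 uint8, red, green, blue), "fx", "fy", "cx", "cy" (pixels), "k1" (the pictures are not rectified: a ray, as slopes to the right and down, at radius r is drawn at 1 + k1 r^2 times it, then the intrinsics apply), "extrinsics" (4x4, takes a point from camera to world coordinates). Camera axes: x right, y down, z forward; pixel columns grow to the right and rows downward; lengths in mm; the calibration is good to about 2 mm. A picture is of the moment at which its call begins. There is no depth.
- ctrl.finish_job(): hands the job in; it is judged then, once.
The state is a dict: "time_s": time; "joints": joint angles; "dq": joint speeds; "tau": joint torques, N m; "eef_pos": TCP position; "ee_rot": TCP orientation; "force": force on the tool from outside, world axes, zero at the start; "wrist_torque": the same for the moment, N m; "grip_width": opening from 0.0 (shut) to 1.0 (fully open); "grip_force": force on a finger pad.
Only numpy, scipy, OpenCV 4.12 (cv2) and the standard library are available. Lean on these libraries where they do the work, as an engineer would, in place of code of your own. Each camera call takes 0.05 s, during which the arm holds its last target. There are 200 camera calls.

## Working session

There is one attempt and no reset: what is moved stays moved. The work goes in short steps, Python scripts to look and compute and a tool call to move; the robot and the scene stay as the last step left them, time stands still between calls to the robot, and variables do not carry over. Pictures are saved under pics/ and viewed, at most 14 in all, crops included, and the job is handed in when it is done.

Besides the shell and the picture viewer there is one more tool, called after "Emit:" by a JSON object that holds its "op" and its "data", one argument or row to a line. step_arm: Moves the arm, as the interface text tells. Its arguments: {"type":"object","properties":{"increments":{"type":"array"},"squeeze":{"type":"number"}},"required":["increments"]}

```bash
mkdir -p pics
cat > h.py <<'E'
import numpy as np, cv2, pickle
from rig import ctrl
def cap(n,f):
    c=ctrl.capture(n); cv2.imwrite('pics/'+f+'.png',c['img'][:,:,::-1]); pickle.dump(c,open(f+'.pkl','wb')); return c
def load(f): return pickle.load(open(f+'.pkl','rb'))
def K(c): return np.array([[c['fx'],0,c['cx']],[0,c['fy'],c['cy']],[0,0,1.]])
def D(c): return np.array([c['k1'],0,0,0,0.])
def pix2plane(c,uv,z):
    p=cv2.undistortPoints(np.array(uv,float).reshape(-1,1,2),K(c),D(c)).reshape(-1,2)
    E=np.array(c['extrinsics']); d=np.c_[p,np.ones(len(p))]@E[:3,:3].T; o=E[:3,3]
    z=np.broadcast_to(z,len(d)); return o+d*((z-o[2])/d[:,2])[:,None]
def proj(c,P):
    E=np.linalg.inv(np.array(c['extrinsics'])); r,_=cv2.Rodrigues(E[:3,:3])
    return cv2.projectPoints(np.array(P,float).reshape(-1,1,3),r,E[:3,3],K(c),D(c))[0].reshape(-1,2)
E
python3 - <<'E'
from h import *
a=cap('top','top1');b=cap('side','side1')
for c in(a,b): print(np.round(c['extrinsics'],3).tolist(),c['fx'],c['k1'])
print(ctrl.sense())
E
```

```text
[[-0.005, -0.982, 0.19, 290.706], [-1.0, -0.0, -0.029, 55.475], [0.029, -0.19, -0.981, 1287.052], [0.0, 0.0, 0.0, 1.0]] 602.0004224513538 -0.19633669712573856
[[0.979, -0.11, 0.171, 349.682], [-0.203, -0.582, 0.787, -756.034], [0.013, -0.805, -0.593, 657.538], [0.0, 0.0, 0.0, 1.0]] 518.6307062619177 -0.06275009756492993
{'time_s': 0.1, 'joints': array([ 1.08662951e+00,  3.13393203e-01,  1.49834631e+00, -1.80347303e-05,
        1.33098262e+00, -2.23442983e-01]), 'dq': array([ 0.00043822, -0.00224815, -0.00316419, -0.00038334, -0.00256075,
       -0.00014539]), 'tau': array([ 1.61229695e-03, -4.12899506e+01, -2.60139120e+01, -2.14329466e-04,
        2.96997328e-03,  1.33290720e-05]), 'eef_pos': array([135.25606043, 507.02459564, 209.29831566]), 'ee_rot': array([-1.87449357e-04,  1.29990847e-01,  9.91515033e-01, -5.32794524e-04]), 'force': array([-0.03261466, -0.1254041 , -0.1048526 ]), 'wrist_torque': array([-0.00915462,  0.01245594, -0.02486786]), 'grip_force': 0.0, 'grip_width': 1.000346208018125}
```

View pics/top1.png

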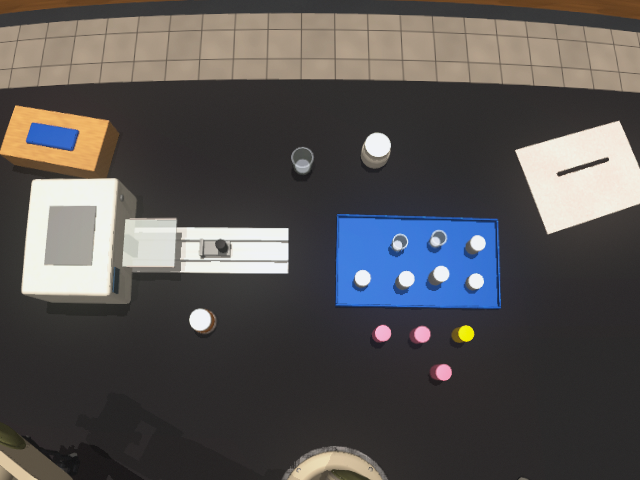

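View pics/side1.png

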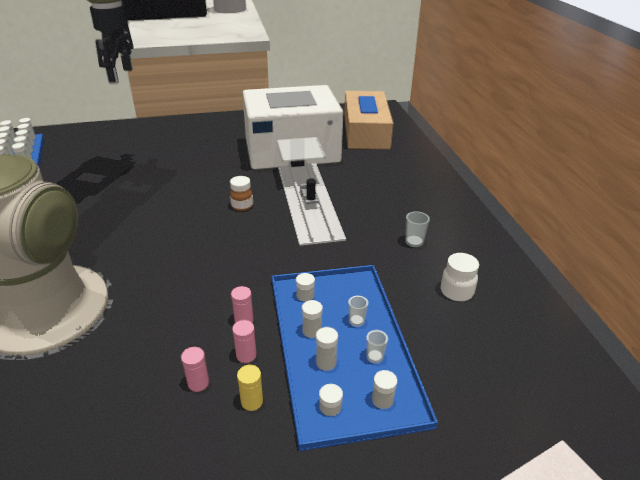

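The top view shows 5 capped vials in the tray, at (363,279), (406,280), (441,274), (476,282) and (477,244). The empties are at (400,243) and (438,238), and the knob is at (221,245). The lane runs left from u=288 to the canopy edge at u≈178. The side view agrees.

Run:
```python
from h import *
t=load('top1');s=load('side1')
cv2.imwrite('pics/lane1.png',cv2.resize(t['img'][205:305,110:300,::-1],None,fx=4,fy=4,interpolation=cv2.INTER_CUBIC))
def ray(c,uv):
    a=pix2plane(c,[uv],0)[0];o=np.array(c['extrinsics'])[:3,3];return o,(a-o)/np.linalg.norm(a-o)
def tri(u,v):
    A=np.zeros((3,3));b=np.zeros(3)
    for c,p in((t,u),(s,v)):
        o,d=ray(c,p);M=np.eye(3)-np.outer(d,d);A+=M;b+=M@o
    return np.linalg.solve(A,b)
img=t['img'];hsv=cv2.cvtColor(img,cv2.COLOR_RGB2HSV)
m=((hsv[...,1]<60)&(hsv[...,2]>200)).astype(np.uint8);m[:,:335]=0;m[:220]=0;m[310:]=0
n,l,st,ce=cv2.connectedComponentsWithStats(m)
print([(st[i,4],ce[i].round(1).tolist()) for i in range(1,n) if st[i,4]>20])
for u,v in [((363,278.5),(305.5,281)),((406,279.5),(312,309)),((441,274),(327,336)),((476,282),(331,393)),((477,244),(385,379)),((221,244),(311,181))]: print(u,tri(u,v).round(1))
```

```text
[(np.int32(337), [559.9, 224.2]), (np.int32(30), [401.6, 238.4]), (np.int32(177), [477.7, 242.3]), (np.int32(65), [435.0, 240.9]), (np.int32(65), [397.1, 244.7]), (np.int32(190), [441.0, 273.2]), (np.int32(190), [362.3, 277.2]), (np.int32(195), [406.1, 278.3]), (np.int32(179), [475.8, 280.7])]
(363, 278.5) [472.2 -61.7  38.9]
(406, 279.5) [ 467.3 -150.2   54.7]
(441, 274) [ 476.9 -222.6   65. ]
(476, 282) [ 464.5 -305.3   35.6]
(477, 244) [ 544.1 -307.6   50.4]
(221, 244) [539.3 233.6  70.1]
```

View pics/lane1.png

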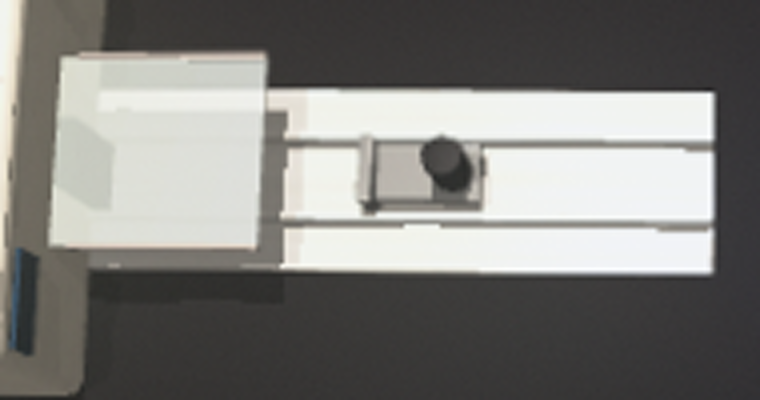

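The lane crop shows the base plate edges running from (300,89) to (714,92) and from (290,271) to (714,273). The pusher face is at crop x≈362 and the knob top at (441,153).

Run:
```python
from h import *
t=load('top1');s=load('side1')
f=lambda p:np.array(p)/4+np.array([110,205])-0.4
P=pix2plane(t,[f(p) for p in [(300,89),(714,92),(290,271),(714,273),(714,182)]],6);print(P.round(1))
print('walls z18',pix2plane(t,[f(p) for p in [(300,142),(700,147),(300,222),(700,226)]],18).round(1))
print('canopy z81',pix2plane(t,[f(p) for p in [(267,53),(258,248)]],81).round(1))
print('knob',pix2plane(t,[f((441,153))],74).round(1),'face top z38',pix2plane(t,[f((366,138)),f((366,204))],38).round(1))
im=s['img'][:,:,::-1].copy()
im=cv2.resize(im[250:450,260:460],None,fx=3,fy=3,interpolation=cv2.INTER_CUBIC)
a=np.linspace(0,2*np.pi,40)
for n,uv,h in [('d',(362.3,277.2),42),('e',(475.8,280.7),34),('b',(406.1,278.3),58),('a',(441,273.2),66),('c',(477.7,242.3),50)]:
    x,y,_=pix2plane(t,[uv],4+h)[0]; print(n,round(x,1),round(y,1))
    for z,col in((4,(0,255,0)),(4+h,(0,0,255))):
        q=(proj(s,np.c_[x+17*np.cos(a),y+17*np.sin(a),a*0+z])-[260,250])*3
        cv2.polylines(im,[q.round().astype(int)],True,col,1)
cv2.imwrite('pics/ov.png',im)
```

```text
[[590.3 324.8   6. ]
 [588.4  97.2   6. ]
 [489.3 326.3   6. ]
 [488.5  96.5   6. ]
 [538.4  96.8   6. ]]
walls z18 [[558.1 321.   18. ]
 [555.2 104.1  18. ]
 [514.1 319.3  18. ]
 [512.1 103.8  18. ]]
canopy z81 [[592.  327.3  81. ]
 [489.5 327.5  81. ]]
knob [[540.4 235.5  74. ]] face top z38 [[556.  281.3  38. ]
 [520.3 280.1  38. ]]
d 473.0 -59.6
e 465.6 -304.2
b 468.1 -149.2
a 477.3 -221.4
c 546.1 -308.1
```

View pics/ov.png

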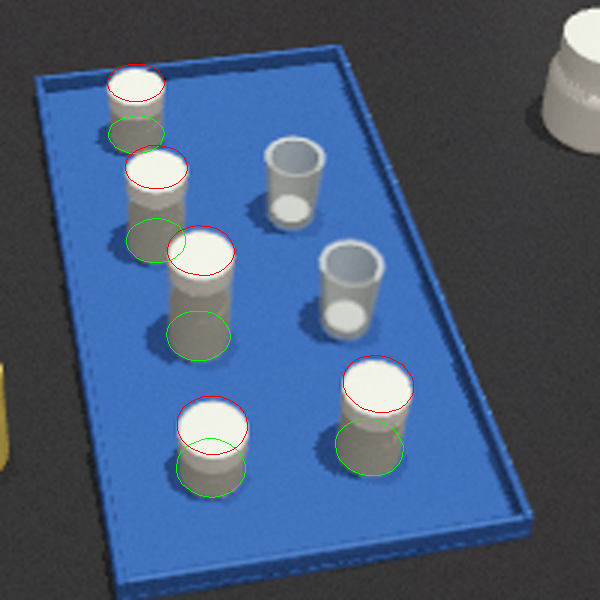

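The overlay fits all five height hypotheses. World positions:

| Item | Position |
|---|---|
| vial a | (477,-221) |
| vial b | (468,-149) |
| vial c | (546,-308) |
| vial d | (473,-60) |
| vial e | (466,-304) |
| Lane | along +y at x≈539, stop at y≈427, canopy edge at y≈327 |
| Knob | (540,235) |

Next I move above the knob and turn the tool so that tool x = +Y, y = +X and z = -Z.

Emit:
{"op": "step_arm", "data": {
  "increments": [
    [[-5.8,-2.0,0.7],[0,0,9.4],80],
    [[-11.5,-4.0,1.5],[0,0,18.8],70],
    [[-17.3,-5.9,2.2],[0,0,28.2],60],
    [[-23.0,-7.9,3.0],[0,0,37.6],60],
    [[-28.8,-9.9,3.7],[0,0,47],60],
    [[-34.6,-11.8,4.5],[0,0,56.4],60],
    [[-40.3,-13.8,5.2],[0,0,65.8],60],
    [[-46.1,-15.8,6.0],[0,0,75.2],60]
  ],
  "squeeze": 30
}}

```text
time_s: 1.1
eef_pos: [541.4, 234.3, 149.3]
ee_rot: [-0.0, 0.71, 0.704, -0.0]
force: [0.2, 0.9, 0.2]
grip_width: 0.599
grip_force: 0.0
```

Run:
```python
from h import *
w=cap('wrist','w1'); print(np.round(w['extrinsics'],3).tolist(), w['fx'],w['k1'])
print(proj(w,[[540.4,235.5,74],[539,182,6],[539,327,81]]).round(0))
```

```text
[[1.0, -0.007, -0.003, 541.317], [-0.008, -0.945, -0.328, 319.295], [-0.001, 0.328, -0.945, 314.514], [0.0, 0.0, 0.0, 1.0]] 428.0881400524987 -0.10468169720908123
[[314. 232.]
 [313. 268.]
 [310.  70.]]
```

View pics/w1.png

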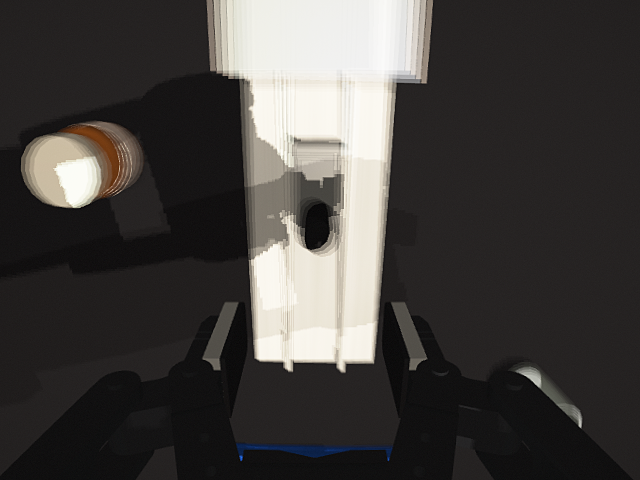

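The image is motion-blurred, with the knob at about (318,228). I'll take it again now the arm is still.

Run:
```python
from h import *
for i in range(4): ctrl.capture('wrist')
w=cap('wrist','w2'); 
cv2.imwrite('pics/w2c.png',cv2.resize(w['img'][60:380,200:440,::-1],None,fx=1.8,fy=1.8,interpolation=cv2.INTER_CUBIC))
print(ctrl.sense()['eef_pos'])
```

```text
[539.31153817 236.32848801 149.76309637]
```

View pics/w2c.png

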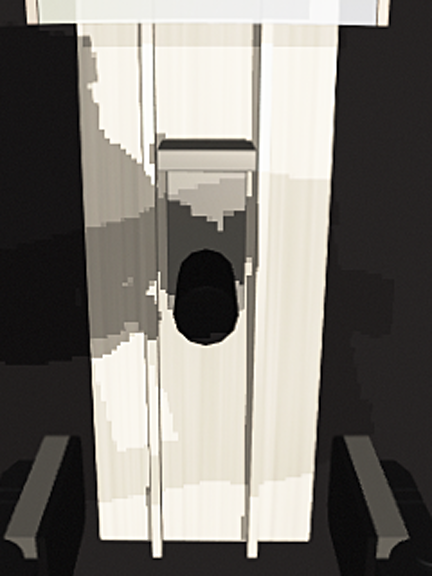

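Still view: the wall outer edges at the open end are at crop 151 and 257, row 545. The plate edges are at 99 and 312, row 535. The pusher face top is 157–257 at row 145, and the knob top is centred at about (205,316).

Run:
```python
from h import *
w=load('w2')
f=lambda p:(np.array(p)+.5)/1.8+np.array([200,60])-.5
for n,ps,z in [('wallend',[(151,552),(257,552)],18),('plateend',[(99,540),(312,540)],6),('plate up',[(78,45),(338,45)],6),('face',[(157,160),(257,160),(157,145),(257,145)],38),('knob',[(206,315)],74),('canopy',[(25,24),(389,24)],81),('wall up',[(139,40),(263,40)],18)]:
    print(n,pix2plane(w,[f(p) for p in ps],z).round(1).tolist())
print(np.round(w['extrinsics'],3).tolist())
```

```text
wallend [[512.6, 98.8, 18.0], [561.7, 98.8, 18.0]]
plateend [[486.7, 96.7, 6.0], [588.8, 96.6, 6.0]]
plate up [[489.3, 321.3, 6.0], [589.2, 321.1, 6.0]]
face [[520.9, 281.3, 38.0], [556.7, 281.3, 38.0], [521.1, 286.7, 38.0], [556.6, 286.6, 38.0]]
knob [[538.4, 235.3, 74.0]]
canopy [[486.2, 327.3, 81.0], [591.6, 327.1, 81.0]]
wall up [[513.9, 322.8, 18.0], [559.5, 322.7, 18.0]]
[[1.0, -0.001, -0.002, 539.063], [-0.002, -0.945, -0.328, 320.83], [-0.002, 0.328, -0.945, 314.594], [0.0, 0.0, 0.0, 1.0]]
```

Emit:
{"op": "step_arm", "data": {
  "increments": [
    [[0,0,3],[0,0,0],60],
    [[0,0,6],[0,0,0],60],
    [[0,0,9],[0,0,0],60],
    [[0,0,10.8],[0,0,0],60],
    [[0,0,10.8],[0,0,0],20],
    [[0,0,10.8],[0,0,0],10],
    [[0,0,10.8],[0,0,0],10]
  ]
}}

```text
time_s: 2.28
eef_pos: [539.4, 236.2, 42.9]
ee_rot: [-0.0, 0.708, 0.706, -0.0]
force: [-4.8, 0.3, 0.9]
grip_width: 0.236
grip_force: 29.3
```

Knob gripped, and the lane centre is at x≈538.5. Now I draw it back 105 mm.

Emit:
{"op": "step_arm", "data": {
  "increments": [
    [[-2,0,0],[0,0,0],10],
    [[-4,-0.1,0],[0,0,0],10],
    [[-6,-0.1,0],[0,0,0],10],
    [[-8,-0.1,0],[0,0,0],10],
    [[-9.5,-0.1,0],[0,0,0],10],
    [[-10.2,-0.1,0],[0,0,0],10],
    [[-10.6,-0.1,0],[0,0,0],10],
    [[-10.6,-0.1,0],[0,0,0],10]
  ]
}}

```text
time_s: 3.28
eef_pos: [538.7, 132.6, 42.8]
ee_rot: [-0.002, 0.708, 0.706, 0.003]
force: [-3.5, 22.4, 5.4]
grip_width: 0.232
grip_force: 30.0
```

Emit:
{"op": "step_arm", "data": {
  "increments": [
    [[0.2,0,0],[0,0,0],50],
    [[0.2,0,0],[0,0,0],60],
    [[0.2,0,-5],[0,0,0],60],
    [[0.2,0,-10],[0,0,0],60],
    [[-6,-1,-10],[0,0,0],60],
    [[-12,-2,-10],[0,0,0],60],
    [[-18,-3,-10],[0,0,0],60],
    [[-24,-4.1,-10],[0,0,0],60]
  ]
}}

```text
time_s: 4.28
eef_pos: [496.6, -112.8, 142.1]
ee_rot: [0.001, 0.708, 0.706, -0.0]
force: [1.0, 0.7, 0.1]
grip_width: 0.597
grip_force: 0.0
```

Emit:
{"op": "step_arm", "data": {
  "increments": [
    [[-4,-0.7,0],[0,0,0],60],
    [[-8,-1.4,0],[0,0,0],60],
    [[-11.1,-2.0,0],[0,0,0],60],
    [[-11.1,-2.0,0],[0,0,0],60]
  ]
}}

```text
time_s: 4.78
eef_pos: [476.2, -223.5, 141.8]
ee_rot: [0.0, 0.709, 0.705, -0.0]
force: [0.2, 0.0, 0.4]
grip_width: 0.598
grip_force: 0.0
```

Run:
```python
from h import *
for i in range(3): ctrl.capture('wrist')
w=cap('wrist','w3'); t=cap('top','top2')
print(ctrl.sense()['eef_pos'])
hsv=cv2.cvtColor(t['img'],cv2.COLOR_RGB2HSV)
print(proj(w,[[477.3,-221.4,70],[468.1,-149.2,62],[546.1,-308.1,54]]).round(0))
```

```text
[ 477.07357261 -220.46977741  141.87765889]
[[317. 237.]
 [300. 110.]
 [415. 345.]]
```

View pics/w3.png

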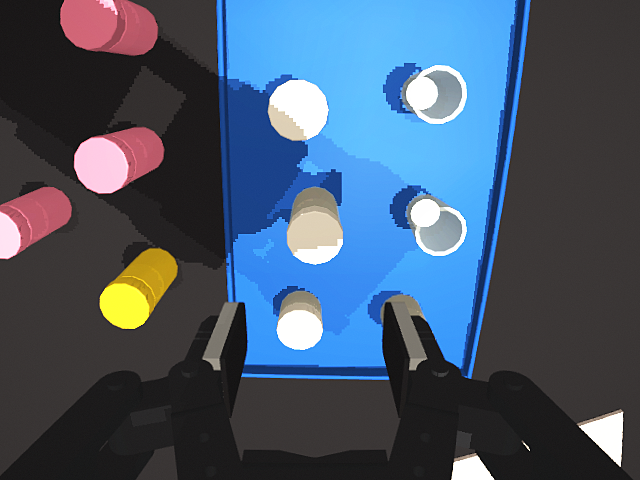

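Vial a is where I predicted, at (315,236), so I descend and grip.

Emit:
{"op": "step_arm", "data": {
  "increments": [
    [[0,0,5],[0,0,0],60],
    [[0,0,9],[0,0,0],60],
    [[0,0,11.8],[0,0,0],60],
    [[0,0,11.8],[0,0,0],60],
    [[0,0,11.8],[0,0,0],30],
    [[0,0,11.8],[0,0,0],25],
    [[0,0,11.8],[0,0,0],25],
    [[0,0,11.8],[0,0,0],25]
  ]
}}

```text
time_s: 6.02
eef_pos: [477.7, -221.6, 25.1]
ee_rot: [0.001, 0.708, 0.706, 0.0]
force: [-0.5, 0.6, 6.4]
grip_width: 0.38
grip_force: 30.5
```

Emit:
{"op": "step_arm", "data": {
  "increments": [
    [[0,0,-4],[0,0,0],25],
    [[0,0,-9],[0,0,0],25],
    [[5,0.6,-13],[0,0,0],25],
    [[11,1.3,-13],[0,0,0],25],
    [[17,2.0,-13],[0,0,0],25],
    [[23,2.7,-13],[0,0,0],25],
    [[29,3.4,-13],[0,0,0],25],
    [[35,4.1,-13],[0,0,0],25]
  ]
}}

```text
time_s: 7.02
eef_pos: [518.7, 130.8, 154.3]
ee_rot: [0.0, 0.708, 0.706, 0.0]
force: [1.0, -0.8, -1.5]
grip_width: 0.384
grip_force: 30.5
```

Emit:
{"op": "step_arm", "data": {
  "increments": [
    [[6,0.7,0],[0,0,0],25],
    [[11,1.3,0],[0,0,0],25],
    [[15,1.9,0],[0,0,0],25],
    [[17,2.0,0],[0,0,0],25],
    [[17,2.0,0],[0,0,0],25],
    [[17,2.0,4],[0,0,0],25],
    [[17,2.0,8],[0,0,0],25],
    [[17,2.0,8],[0,0,0],25]
  ]
}}

```text
time_s: 8.02
eef_pos: [537.8, 296.9, 71.6]
ee_rot: [-0.001, 0.708, 0.706, -0.003]
force: [-1.4, -0.5, 0.1]
grip_width: 0.388
grip_force: 30.5
```

Emit:
{"op": "step_arm", "data": {
  "increments": [
    [[0,0.05,2.5],[0,0,0],25],
    [[0,0.05,3.8],[0,0,0],25],
    [[0,0.05,4.2],[0,0,0],25],
    [[0,0.05,4.5],[0,0,0],25],
    [[0,0.05,4.5],[0,0,0],25]
  ]
}}

```text
time_s: 8.65
eef_pos: [540.0, 298.8, 29.3]
ee_rot: [0.0, 0.708, 0.706, 0.0]
force: [-0.8, 0.1, -2.3]
grip_width: 0.386
grip_force: 30.5
```

Emit:
{"op": "step_arm", "data": {
  "increments": [
    [[0,-0.05,0.15],[0,0,0],25],
    [[0,-0.05,0.15],[0,0,0],45],
    [[0,-0.05,0.15],[0,0,0],60],
    [[0,-0.05,0.15],[0,0,0],60],
    [[0,-0.05,-4],[0,0,0],60],
    [[0,-0.05,-9],[0,0,0],60],
    [[0,-0.05,-11],[0,0,0],60],
    [[0,-0.05,-11],[0,0,0],60]
  ]
}}

```text
time_s: 9.65
eef_pos: [539.8, 298.9, 140.2]
ee_rot: [0.001, 0.708, 0.706, 0.001]
force: [-0.1, 0.4, -0.4]
grip_width: 0.595
grip_force: 0.0
```

Run:
```python
from h import *
for i in range(3): ctrl.capture('wrist')
w=cap('wrist','w4'); print(ctrl.sense()['eef_pos'],ctrl.sense()['force'])
```

```text
[538.62824565 298.50515249 137.2338813 ] [-0.34465829 -0.40232681 -0.28593813]
```

View pics/w4.png

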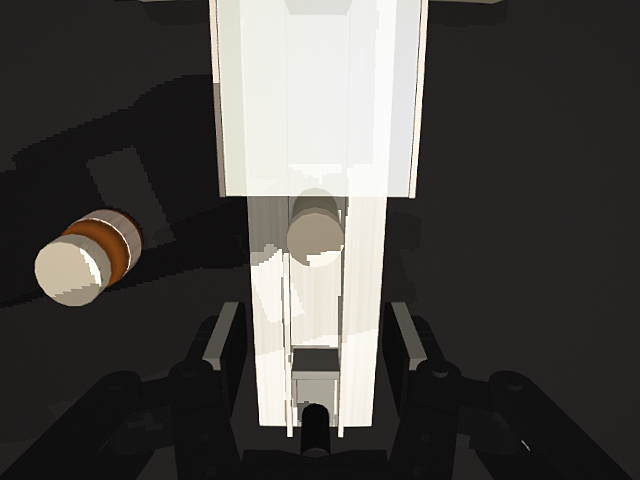

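Vial a stands upright in the lane at y≈299, and the pusher is back. Vial b is next, at (468,-149).

Emit:
{"op": "step_arm", "data": {
  "increments": [
    [[-5.7,-0.9,0],[0,0,0],60],
    [[-11.4,-1.8,0],[0,0,0],60],
    [[-17.1,-2.7,0],[0,0,0],60],
    [[-22.8,-3.6,0],[0,0,0],60],
    [[-28.5,-4.5,0],[0,0,0],60],
    [[-34.2,-5.4,0],[0,0,0],60],
    [[-39.9,-6.3,0],[0,0,0],60],
    [[-44.8,-7.1,0],[0,0,0],60]
  ]
}}

```text
time_s: 10.85
eef_pos: [466.2, -150.9, 138.0]
ee_rot: [-0.001, 0.708, 0.706, -0.0]
force: [1.0, -0.6, 0.1]
grip_width: 0.601
grip_force: 0.0
```

```bash
cat >> h.py <<'E'
def caps(w,known):
    # white/blob cap tops near predicted; known: list of (name,x,y,ztop)
    for n,x,y,z in known:
        u,v=proj(w,[[x,y,z]])[0]; 
        if not(30<u<610 and 30<v<450): continue
        g=cv2.cvtColor(w['img'],cv2.COLOR_RGB2HSV); m=((g[...,1]<75)&(g[...,2]>110)).astype(np.uint8)
        k=np.zeros_like(m); cv2.circle(k,(int(u),int(v)),45,1,-1); 
        R=np.linalg.norm(proj(w,[[x+17,y,z]])[0]-[u,v])
        a=np.linspace(0,2*np.pi,60); best=(-1,)
        yy,xx=np.mgrid[:480,:640]
        for du in range(-25,26,1):
            for dv in range(-25,26,1):
                cu,cv_=u+du,v+dv
                inn=m[np.clip((cv_+.85*R*np.sin(a)).astype(int),0,479),np.clip((cu+.85*R*np.cos(a)).astype(int),0,639)].mean()
                out=m[np.clip((cv_+1.15*R*np.sin(a)).astype(int),0,479),np.clip((cu+1.15*R*np.cos(a)).astype(int),0,639)].mean()
                s=inn-out-0.002*np.hypot(du,dv)
                if s>best[0]: best=(s,cu,cv_)
        print(n,'pred',(round(u),round(v)),'R',round(R,1),'best',np.round(best,2),pix2plane(w,[best[1:]],z)[0].round(1))
V=[('a',477.3,-221.4,70),('b',468.1,-149.2,62),('c',546.1,-308.1,54),('d',473,-59.6,46),('e',465.6,-304.2,38)]
E
python3 - <<'E'
from h import *
for i in range(3): ctrl.capture('wrist')
w=cap('wrist','w5'); t=cap('top','top3'); print(ctrl.sense()['eef_pos'])
caps(w,V[1:]); print('top');caps(t,V[2:])
E
```

```text
[ 466.85378642 -148.46916032  138.13820589]
b pred (319, 231) R 28.5 best [  0.78 317.04 228.46] [ 466.9 -147.3   62. ]
c pred (422, 426) R 22.1 best [6.0000e-02 4.1737e+02 4.2683e+02] [ 542.3 -309.    54. ]
d pred (327, 74) R 29.7 best [  1.   326.92  74.03] [473.  -59.6  46. ]
e pred (316, 409) R 21.7 best [  0.73 315.   406.77] [ 464.8 -302.2   38. ]
top
c pred (478, 242) R 7.8 best [4.1000e-01 4.7369e+02 2.3830e+02] [ 554.8 -299.7   54. ]
d pred (362, 277) R 8.0 best [  1.   362.32 278.2 ] [470.9 -59.6  46. ]
e pred (476, 281) R 7.9 best [4.1000e-01 4.7679e+02 2.8171e+02] [ 463.4 -306.3   38. ]
```

Emit:
{"op": "step_arm", "data": {
  "increments": [
    [[0,0,5],[0,0,0],60],
    [[0,0,9],[0,0,0],60],
    [[0,0,11.3],[0,0,0],60],
    [[0,0,11.3],[0,0,0],60],
    [[0,0,11.3],[0,0,0],30],
    [[0,0,11.3],[0,0,0],25],
    [[0,0,11.3],[0,0,0],25],
    [[0,0,11.3],[0,0,0],25]
  ]
}}

```text
time_s: 12.1
eef_pos: [467.8, -149.3, 26.9]
ee_rot: [0.001, 0.708, 0.706, 0.0]
force: [0.5, 1.6, 6.9]
grip_width: 0.383
grip_force: 30.4
```

Emit:
{"op": "step_arm", "data": {
  "increments": [
    [[0,0,-4],[0,0,0],25],
    [[0,0,-9],[0,0,0],25],
    [[5,0.9,-13],[0,0,0],25],
    [[11,2.0,-13],[0,0,0],25],
    [[17,3.1,-13],[0,0,0],25],
    [[23,4.2,-13],[0,0,0],25],
    [[29,5.3,-13],[0,0,0],25],
    [[35,6.4,-13],[0,0,0],25]
  ]
}}

```text
time_s: 13.1
eef_pos: [532.0, 202.7, 156.2]
ee_rot: [0.0, 0.708, 0.706, 0.0]
force: [1.0, 0.5, 0.3]
grip_width: 0.378
grip_force: 30.4
```

Emit:
{"op": "step_arm", "data": {
  "increments": [
    [[3,0.6,0],[0,0,0],25],
    [[4.3,0.76,0],[0,0,0],25],
    [[4.3,0.76,4],[0,0,0],25],
    [[4.3,0.76,9],[0,0,0],25],
    [[4.3,0.76,11.5],[0,0,0],25],
    [[4.3,0.76,12.2],[0,0,0],25],
    [[4.3,0.76,12.7],[0,0,0],25],
    [[4.3,0.76,12.7],[0,0,0],25]
  ]
}}

```text
time_s: 14.1
eef_pos: [540.2, 243.6, 29.7]
ee_rot: [0.0, 0.708, 0.706, 0.001]
force: [0.3, -0.2, -0.2]
grip_width: 0.377
grip_force: 30.3
```

Emit:
{"op": "step_arm", "data": {
  "increments": [
    [[1,0,0.05],[0,0,0],25],
    [[2,0,0.05],[0,0,0],25],
    [[3,0,0.05],[0,0,0],25],
    [[4,0,0.05],[0,0,0],25],
    [[5,0,0.05],[0,0,0],25],
    [[5.7,0,0.05],[0,0,0],25],
    [[6.1,0,0.05],[0,0,0],25],
    [[6.1,0,0.05],[0,0,0],25]
  ]
}}

```text
time_s: 15.1
eef_pos: [540.2, 305.4, 28.9]
ee_rot: [0.0, 0.708, 0.706, 0.001]
force: [-0.7, -2.5, 6.6]
grip_width: 0.383
grip_force: 31.9
```

Emit:
{"op": "step_arm", "data": {
  "increments": [
    [[0,0,0.1],[0,0,0],45],
    [[0,0,0.1],[0,0,0],60],
    [[0,0,0.1],[0,0,0],60],
    [[0,0,-4],[0,0,0],60],
    [[0,0,-9],[0,0,0],60],
    [[0,0,-11],[0,0,0],60],
    [[0,0,-11],[0,0,0],60]
  ]
}}

```text
time_s: 15.98
eef_pos: [540.4, 305.0, 139.5]
ee_rot: [0.001, 0.708, 0.706, 0.001]
force: [-0.4, -0.5, -0.6]
grip_width: 0.597
grip_force: 0.0
```

Run:
```python
from h import *
for i in range(3): ctrl.capture('wrist')
w=cap('wrist','w6'); print(ctrl.sense()['eef_pos'])
```

```text
[539.23295486 304.49412121 136.6763545 ]
```

View pics/w6.png

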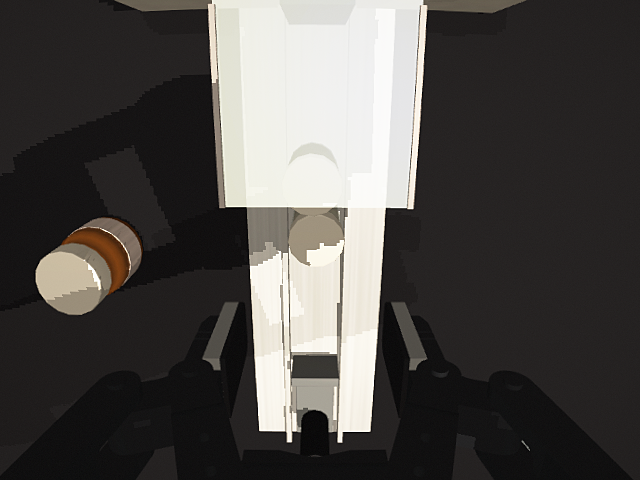

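Vial a is upright under the canopy, with b right behind it. Vial c is next, at (546,-308).

Emit:
{"op": "step_arm", "data": {
  "increments": [
    [[-6,0,0],[0,0,0],60],
    [[-12,0,0],[0,0,0],60],
    [[-18,0,0],[0,0,0],60],
    [[-24,0.1,0],[0,0,0],60],
    [[-30,0.2,0],[0,0,0],60],
    [[-36,0.3,0],[0,0,0],60],
    [[-42,0.4,0],[0,0,0],60],
    [[-48,0.5,0],[0,0,0],60]
  ]
}}

```text
time_s: 17.18
eef_pos: [543.1, -177.1, 137.3]
ee_rot: [-0.001, 0.708, 0.706, -0.0]
force: [1.8, 0.6, -0.5]
grip_width: 0.595
grip_force: 0.0
```

Emit:
{"op": "step_arm", "data": {
  "increments": [
    [[-6,0.1,0],[0,0,0],60],
    [[-11,0.2,0],[0,0,0],60],
    [[-13.2,0.2,0],[0,0,0],60],
    [[-13.2,0.2,0],[0,0,0],60]
  ]
}}

```text
time_s: 17.68
eef_pos: [544.6, -308.3, 136.8]
ee_rot: [-0.001, 0.709, 0.705, -0.0]
force: [0.1, 1.3, -1.2]
grip_width: 0.598
grip_force: 0.0
```

Run:
```python
from h import *
for i in range(3): ctrl.capture('wrist')
w=cap('wrist','w7'); print(ctrl.sense()['eef_pos'])
caps(w,V[2:])
```

```text
[ 545.42666969 -306.10919095  138.0719059 ]
c pred (317, 232) R 27.6 best [  0.79 314.34 227.44] [ 544.3 -304.8   54. ]
e pred (194, 219) R 25.7 best [  0.76 196.15 215.9 ] [ 467.1 -302.2   38. ]
```

Emit:
{"op": "step_arm", "data": {
  "increments": [
    [[0,-0.1,5],[0,0,0],60],
    [[0,-0.1,9],[0,0,0],60],
    [[0,-0.1,11.3],[0,0,0],60],
    [[0,-0.1,11.3],[0,0,0],60],
    [[0,-0.1,11.3],[0,0,0],30],
    [[0,-0.1,11.3],[0,0,0],25],
    [[0,-0.1,11.3],[0,0,0],25],
    [[0,-0.1,11.3],[0,0,0],25]
  ]
}}

```text
time_s: 18.88
eef_pos: [545.1, -307.6, 26.9]
ee_rot: [0.001, 0.708, 0.706, 0.0]
force: [-0.4, 2.8, 5.9]
grip_width: 0.373
grip_force: 30.1
```

Emit:
{"op": "step_arm", "data": {
  "increments": [
    [[0,0,-4],[0,0,0],25],
    [[0,0,-9],[0,0,0],25],
    [[5,0,-13],[0,0,0],25],
    [[11,-0.1,-13],[0,0,0],25],
    [[17,-0.2,-13],[0,0,0],25],
    [[23,-0.3,-13],[0,0,0],25],
    [[29,-0.4,-13],[0,0,0],25],
    [[35,-0.4,-13],[0,0,0],25]
  ]
}}

```text
time_s: 19.88
eef_pos: [540.8, 44.6, 155.7]
ee_rot: [0.0, 0.708, 0.706, 0.0]
force: [1.4, 0.8, -0.4]
grip_width: 0.373
grip_force: 30.0
```

Emit:
{"op": "step_arm", "data": {
  "increments": [
    [[6,-0.1,0],[0,0,0],25],
    [[12,-0.2,0],[0,0,0],25],
    [[17,-0.2,0],[0,0,0],25],
    [[20,-0.2,0],[0,0,0],25],
    [[20.2,-0.2,0],[0,0,0],25],
    [[20.2,-0.2,4],[0,0,0],25],
    [[20.2,-0.2,8],[0,0,0],25],
    [[20.2,-0.2,8],[0,0,0],25]
  ]
}}

```text
time_s: 20.88
eef_pos: [538.3, 243.4, 73.2]
ee_rot: [-0.001, 0.708, 0.706, -0.002]
force: [0.7, 0.4, -0.4]
grip_width: 0.369
grip_force: 30.1
```

Emit:
{"op": "step_arm", "data": {
  "increments": [
    [[0,0,2.5],[0,0,0],25],
    [[0,0,3.8],[0,0,0],25],
    [[0,0,4.4],[0,0,0],25],
    [[0,0,4.7],[0,0,0],25],
    [[0,0,4.7],[0,0,0],25]
  ]
}}

```text
time_s: 21.5
eef_pos: [540.1, 244.8, 29.0]
ee_rot: [0.0, 0.708, 0.706, 0.001]
force: [0.3, 0.1, -0.2]
grip_width: 0.372
grip_force: 30.2
```

Emit:
{"op": "step_arm", "data": {
  "increments": [
    [[1,0,0.05],[0,0,0],25],
    [[2,0,0.05],[0,0,0],25],
    [[3,0,0.05],[0,0,0],25],
    [[4,0,0.05],[0,0,0],25],
    [[5,0,0.05],[0,0,0],25],
    [[5.7,0,0.05],[0,0,0],25],
    [[6.1,0,0.05],[0,0,0],25],
    [[6.1,0,0.05],[0,0,0],25]
  ]
}}

```text
time_s: 22.5
eef_pos: [540.7, 305.9, 29.1]
ee_rot: [0.001, 0.708, 0.706, 0.001]
force: [0.9, -2.6, 6.8]
grip_width: 0.371
grip_force: 37.0
```

Emit:
{"op": "step_arm", "data": {
  "increments": [
    [[0,0,0.1],[0,0,0],45],
    [[0,0,0.1],[0,0,0],60],
    [[0,0,0.1],[0,0,0],60],
    [[0,0,-4],[0,0,0],60],
    [[0,0,-9],[0,0,0],60],
    [[0,0,-11],[0,0,0],60],
    [[0,0,-11],[0,0,0],60]
  ]
}}

```text
time_s: 23.38
eef_pos: [540.4, 306.0, 139.0]
ee_rot: [0.001, 0.708, 0.706, 0.001]
force: [-0.6, -0.7, -0.2]
grip_width: 0.598
grip_force: 0.0
```

Run:
```python
from h import *
for i in range(3): ctrl.capture('wrist')
w=cap('wrist','w8'); t=cap('top','top4');print(ctrl.sense()['eef_pos'])
caps(w,[('c',538.5,306,56)])
caps(t,V[3:])
```

```text
[539.3219152  305.55353882 136.37440324]
c pred (315, 230) R 28.0 best [2.0000e-01 3.1916e+02 2.4540e+02] [540.9 296.3  56. ]
d pred (362, 277) R 8.0 best [  1.   362.32 278.2 ] [470.9 -59.6  46. ]
e pred (476, 281) R 7.9 best [  1.   475.79 280.71] [ 465.6 -304.2   38. ]
```

View pics/top4.png

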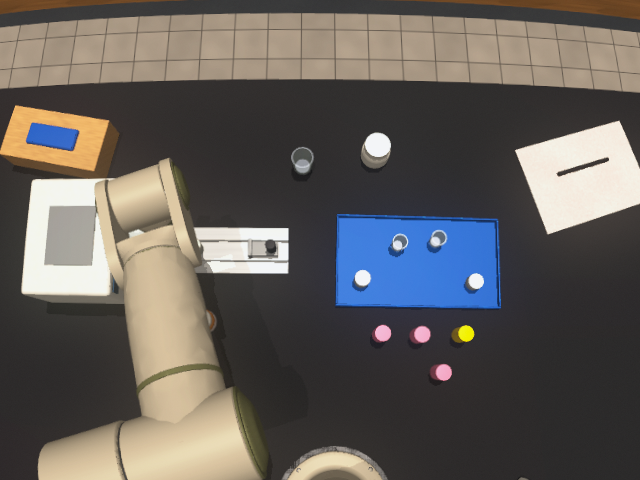

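The top view shows d at (362,279) and e at (476,282), both unmoved, and the empties undisturbed. Now vial d, at (472,-60).

Emit:
{"op": "step_arm", "data": {
  "increments": [
    [[-5.7,-1,0],[0,0,0],60],
    [[-11.4,-2,0],[0,0,0],60],
    [[-17.1,-3,0],[0,0,0],60],
    [[-22.8,-4,0],[0,0,0],60],
    [[-28.5,-5,0],[0,0,0],60],
    [[-34.2,-6.2,0],[0,0,0],60],
    [[-36.6,-6.7,0],[0,0,0],60],
    [[-36.6,-6.7,0],[0,0,0],60]
  ]
}}

```text
time_s: 24.62
eef_pos: [471.5, -61.2, 137.3]
ee_rot: [-0.0, 0.709, 0.705, -0.0]
force: [0.5, 0.4, -0.6]
grip_width: 0.601
grip_force: 0.0
```

Run:
```python
from h import *
for i in range(3): ctrl.capture('wrist')
w=cap('wrist','w9'); print(ctrl.sense()['eef_pos'])
caps(w,V[3:4])
```

```text
[472.00859055 -59.07843102 137.55913599]
d pred (318, 226) R 26.9 best [  0.83 316.66 222.04] [472.4 -56.9  46. ]
```

Emit:
{"op": "step_arm", "data": {
  "increments": [
    [[0.1,0,5],[0,0,0],60],
    [[0.1,0,9],[0,0,0],60],
    [[0.1,0,11.5],[0,0,0],60],
    [[0.1,0,11.5],[0,0,0],60],
    [[0.1,0,11.5],[0,0,0],30],
    [[0.1,0,11.5],[0,0,0],25],
    [[0.1,0,11.5],[0,0,0],25],
    [[0.1,0,11.5],[0,0,0],25]
  ]
}}

```text
time_s: 25.82
eef_pos: [472.6, -59.2, 24.6]
ee_rot: [0.001, 0.708, 0.706, 0.0]
force: [-2.5, 0.8, 6.8]
grip_width: 0.249
grip_force: 3.9
```

Emit:
{"op": "step_arm", "data": {
  "increments": [
    [[0,0,-4],[0,0,0],25],
    [[0,0,-9],[0,0,0],25],
    [[5,1.2,-13],[0,0,0],25],
    [[11,2.5,-13],[0,0,0],25],
    [[17,3.8,-13],[0,0,0],25],
    [[22,5.1,-13],[0,0,0],25],
    [[27,6.3,-13],[0,0,0],25],
    [[29.8,6.6,-13],[0,0,0],25]
  ]
}}

```text
time_s: 26.82
eef_pos: [538.9, 241.3, 154.0]
ee_rot: [0.0, 0.707, 0.707, 0.001]
force: [0.3, -0.1, -0.5]
grip_width: 0.251
grip_force: 0.0
```

The grip on d missed (width 0.25), so I look again.

Run:
```python
from h import *
t=cap('top','top5'); cap('side','side5')
s=load('side5')
a=cv2.resize(t['img'][200:320,320:520],(600,360),interpolation=cv2.INTER_CUBIC)
b=cv2.resize(s['img'][250:450,240:460],(264,240))
b=np.pad(b,((0,0),(0,336),(0,0)))
cv2.imwrite('pics/m5.png',np.vstack([a,b])[:,:,::-1])
```

```text
(no output)
```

View pics/m5.png

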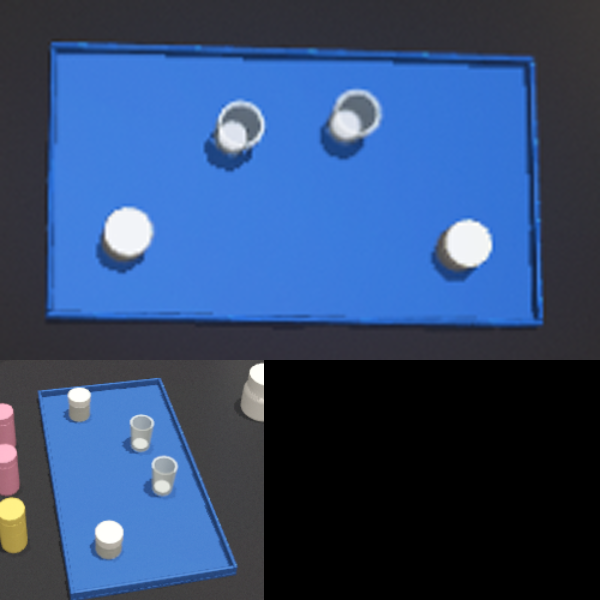

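d is unmoved and upright at (362.5,277.5), so the fingers must have closed above it. I check where the fingertips really are in the wrist image.

Run:
```python
from h import *
w=load('w9'); T=np.array([472,-59.1,137.6])
for dz in (0,8,16,24,32):
    print(dz, proj(w,[T+[25.5,11,dz],T+[25.5,-11,dz],T+[40,11,dz],T+[-25.5,11,dz]]).round(0).tolist())
t=load('top5'); s=load('side5'); caps(t,V[3:])
# height check via side view: cap-top centroid for each hypothesis
x,y,_=pix2plane(t,[(362.5,277.6)],46)[0]; 
for h in(34,42): x,y,_=pix2plane(t,[(362.5,277.6)],4+h)[0]; print(h,proj(s,[[x,y,4+h],[x,y,4]]).round(1).tolist())
for h in(34,42): x,y,_=pix2plane(t,[(475.8,280.7)],4+h)[0]; print(h,proj(s,[[x,y,4+h],[x,y,4]]).round(1).tolist())
p=s['img'].astype(int).min(2); print(p[266:306,305].tolist()); print(p[380:418,331].tolist())
cv2.imwrite('pics/w9c.png',cv2.resize(w['img'][260:420,180:460,::-1],None,fx=2.5,fy=2.5))
```

```text
0 [[377.0, 269.0], [375.0, 314.0], [411.0, 268.0], [256.0, 269.0]]
8 [[380.0, 277.0], [377.0, 324.0], [415.0, 276.0], [254.0, 277.0]]
16 [[383.0, 285.0], [380.0, 334.0], [420.0, 285.0], [251.0, 286.0]]
24 [[386.0, 295.0], [383.0, 345.0], [425.0, 295.0], [248.0, 295.0]]
32 [[389.0, 306.0], [386.0, 358.0], [430.0, 305.0], [245.0, 306.0]]
d pred (362, 277) R 8.0 best [  1.   362.32 277.2 ] [473.  -59.6  46. ]
e pred (476, 281) R 7.9 best [  1.   475.79 280.71] [ 465.6 -304.2   38. ]
34 [[305.5, 281.1], [305.6, 295.0]]
42 [[304.8, 277.5], [304.9, 294.8]]
34 [[330.7, 391.4], [330.1, 405.6]]
42 [[329.7, 386.8], [329.0, 404.5]]
[65, 64, 66, 62, 62, 64, 83, 254, 253, 253, 251, 253, 253, 253, 253, 252, 253, 252, 249, 171, 159, 160, 161, 159, 131, 128, 127, 128, 130, 130, 128, 129, 128, 130, 130, 109, 66, 71, 75, 74]
[74, 76, 77, 151, 244, 252, 252, 251, 251, 252, 252, 252, 252, 252, 252, 253, 252, 252, 252, 252, 252, 252, 249, 163, 161, 159, 158, 158, 129, 129, 130, 129, 127, 127, 128, 122, 75, 69]
```

View pics/w9c.png

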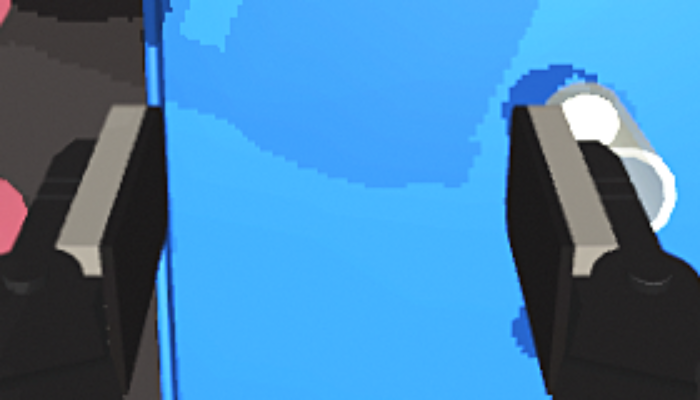

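The fingertips sit about 22–25 mm above the nominal TCP at this opening, which is why they cleared d (top at TCP+21). d is still at (472.5,-58.5), so I go back and grip about 20 mm lower, in stages.

Emit:
{"op": "step_arm", "data": {
  "increments": [
    [[-5.7,-1.2,0],[0,0,0],60],
    [[-11.4,-2.5,0],[0,0,0],60],
    [[-17.1,-3.8,0],[0,0,0],60],
    [[-22.8,-5.0,0],[0,0,0],60],
    [[-28,-6.2,0],[0,0,0],60],
    [[-29.8,-6.6,0],[0,0,0],60],
    [[-29.8,-6.6,6],[0,0,0],60],
    [[-29.8,-6.6,9],[0,0,0],60]
  ]
}}

```text
time_s: 27.92
eef_pos: [470.7, -59.8, 61.6]
ee_rot: [-0.0, 0.708, 0.706, -0.0]
force: [-0.6, 0.1, 0.8]
grip_width: 0.605
grip_force: 0.0
```

Emit:
{"op": "step_arm", "data": {
  "increments": [
    [[0,0,2.5],[0,0,0],60],
    [[0,0,4.0],[0,0,0],60],
    [[0,0,5.0],[0,0,0],60],
    [[0,0,5.6],[0,0,0],60],
    [[0,0,5.6],[0,0,0],60]
  ]
}}

```text
time_s: 28.55
eef_pos: [472.0, -59.2, 7.0]
ee_rot: [0.0, 0.708, 0.706, 0.0]
force: [0.6, 0.1, 0.0]
grip_width: 0.601
grip_force: 0.0
```

Emit:
{"op": "step_arm", "data": {
  "increments": [
    [[0,0,0.3],[0,0,0],45],
    [[0,0,0.3],[0,0,0],30],
    [[0,0,0.3],[0,0,0],25],
    [[0,0,0.3],[0,0,0],25]
  ]
}}

```text
time_s: 29.05
eef_pos: [472.1, -59.2, 4.0]
ee_rot: [0.0, 0.708, 0.706, 0.0]
force: [-0.7, 0.8, 2.3]
grip_width: 0.383
grip_force: 30.0
```

Emit:
{"op": "step_arm", "data": {
  "increments": [
    [[0,0,-5],[0,0,0],25],
    [[0,0,-10],[0,0,0],25],
    [[5,1.0,-14],[0,0,0],25],
    [[11,2.2,-14],[0,0,0],25],
    [[17,3.5,-14],[0,0,0],25],
    [[23,4.8,-14],[0,0,0],25],
    [[28.5,6.0,-14],[0,0,0],25],
    [[31.6,6.6,-14],[0,0,0],25]
  ]
}}

```text
time_s: 30.05
eef_pos: [538.4, 259.3, 143.2]
ee_rot: [-0.0, 0.707, 0.707, -0.0]
force: [0.5, -0.5, -1.0]
grip_width: 0.382
grip_force: 30.3
```

Emit:
{"op": "step_arm", "data": {
  "increments": [
    [[0,0,0],[0,0,0],25],
    [[0,0,4],[0,0,0],25],
    [[0,0,8],[0,0,0],25],
    [[0,0,11],[0,0,0],25],
    [[0,0,12.7],[0,0,0],25],
    [[0,0,13.3],[0,0,0],25],
    [[0,0,13.7],[0,0,0],25],
    [[0,0,13.7],[0,0,0],25]
  ]
}}

```text
time_s: 31.05
eef_pos: [539.0, 256.8, 7.4]
ee_rot: [0.0, 0.708, 0.706, 0.0]
force: [-0.1, 0.5, -0.8]
grip_width: 0.383
grip_force: 30.4
```

Emit:
{"op": "step_arm", "data": {
  "increments": [
    [[0,0,0.1],[0,0,0],25],
    [[0,0,0.1],[0,0,0],45],
    [[0,0,0.1],[0,0,0],60],
    [[0,0,0.1],[0,0,0],60],
    [[0,0,-4],[0,0,0],60],
    [[0,0,-9],[0,0,0],60],
    [[0,0,-13.5],[0,0,0],60],
    [[0,0,-13.5],[0,0,0],60]
  ]
}}

```text
time_s: 32.05
eef_pos: [540.3, 257.2, 145.5]
ee_rot: [0.002, 0.708, 0.706, 0.003]
force: [0.6, -0.7, 0.1]
grip_width: 0.603
grip_force: 0.0
```

Run:
```python
from h import *
for i in range(3): ctrl.capture('wrist')
w=cap('wrist','w10'); print(ctrl.sense()['eef_pos'])
caps(w,[('d',538.5,258,48)])
caps(cap('top','top6'),V[4:])
```

```text
[538.06429095 256.54042562 140.3363998 ]
d pred (317, 223) R 26.9 best [  0.41 314.79 225.61] [537.2 256.   48. ]
e pred (476, 281) R 7.9 best [  1.   475.79 280.71] [ 465.6 -304.2   38. ]
```

View pics/w10.png

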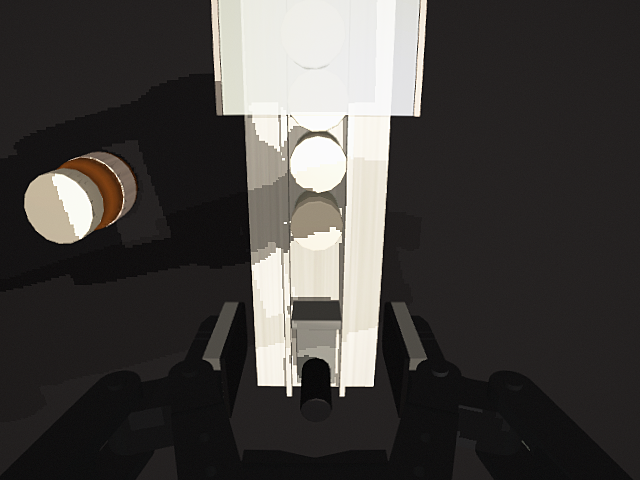

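Vial d is upright in the lane at (316,222), with c, b and a ahead of it. Vial e is unmoved at (465.5,-303.5), so I go there.

Emit:
{"op": "step_arm", "data": {
  "increments": [
    [[-6,-0.5,0],[0,0,0],60],
    [[-12,-1,0],[0,0,0],60],
    [[-18,-2,0],[0,0,0],60],
    [[-24,-3,0],[0,0,0],60],
    [[-30,-4,0],[0,0,0],60],
    [[-36,-5,0],[0,0,0],60],
    [[-42,-6,0],[0,0,0],60],
    [[-48,-6.8,0],[0,0,0],60]
  ]
}}

```text
time_s: 33.3
eef_pos: [468.6, -224.8, 141.0]
ee_rot: [-0.001, 0.708, 0.706, -0.0]
force: [1.1, 0.3, 0.2]
grip_width: 0.602
grip_force: 0.0
```

Emit:
{"op": "step_arm", "data": {
  "increments": [
    [[-5,-0.3,0],[0,0,0],60],
    [[-8,-0.4,0],[0,0,0],60],
    [[-8,-0.4,2],[0,0,0],60],
    [[-8,-0.4,2],[0,0,0],60]
  ]
}}

```text
time_s: 33.8
eef_pos: [464.4, -302.5, 119.8]
ee_rot: [-0.002, 0.708, 0.706, 0.0]
force: [0.4, -0.0, -0.3]
grip_width: 0.599
grip_force: 0.0
```

Run:
```python
from h import *
for i in range(3): ctrl.capture('wrist')
w=cap('wrist','w11'); print(ctrl.sense()['eef_pos'])
caps(w,V[4:])
```

```text
[ 465.64095016 -302.93226671  122.4058453 ]
e pred (316, 231) R 27.6 best [  0.97 315.01 226.13] [ 465. -301.   38.]
```

Emit:
{"op": "step_arm", "data": {
  "increments": [
    [[0.1,0,4],[0,0,0],60],
    [[0.1,0,8],[0,0,0],60],
    [[0.1,0,10.5],[0,0,0],60],
    [[0.1,0,11.5],[0,0,0],60],
    [[0.1,0,12.1],[0,0,0],60],
    [[0.1,0,12.1],[0,0,0],60]
  ]
}}

```text
time_s: 34.75
eef_pos: [465.6, -302.3, 1.4]
ee_rot: [0.001, 0.708, 0.706, 0.0]
force: [-0.6, -0.1, -0.7]
grip_width: 0.603
grip_force: 0.0
```

Emit:
{"op": "step_arm", "data": {
  "increments": [
    [[0,0,0],[0,0,0],45],
    [[0,0,0],[0,0,0],30],
    [[0,0,0],[0,0,0],25],
    [[0,0,0],[0,0,0],25]
  ]
}}

```text
time_s: 35.25
eef_pos: [465.7, -302.5, 1.8]
ee_rot: [0.001, 0.708, 0.706, -0.0]
force: [-0.6, 0.7, 6.2]
grip_width: 0.384
grip_force: 29.7
```

Emit:
{"op": "step_arm", "data": {
  "increments": [
    [[0,0,-5],[0,0,0],25],
    [[0,0,-10],[0,0,0],25],
    [[5,0.7,-14],[0,0,0],25],
    [[11,1.5,-14],[0,0,0],25],
    [[17,2.4,-14],[0,0,0],25],
    [[23,3.2,-14],[0,0,0],25],
    [[29,4.1,-14],[0,0,0],25],
    [[35,5.0,-14],[0,0,0],25]
  ]
}}

```text
time_s: 36.25
eef_pos: [516.2, 49.7, 141.1]
ee_rot: [0.0, 0.708, 0.706, 0.0]
force: [1.0, 0.5, -0.4]
grip_width: 0.382
grip_force: 30.2
```

Emit:
{"op": "step_arm", "data": {
  "increments": [
    [[5,0.7,0],[0,0,0],25],
    [[10,1.4,0],[0,0,0],25],
    [[14.5,2.2,0],[0,0,0],25],
    [[16.5,2.3,0],[0,0,0],25],
    [[16.5,2.3,3],[0,0,0],25],
    [[16.5,2.3,7],[0,0,0],25],
    [[16.5,2.3,10],[0,0,0],25],
    [[16.5,2.3,10],[0,0,0],25]
  ]
}}

```text
time_s: 37.25
eef_pos: [538.4, 211.9, 39.2]
ee_rot: [-0.001, 0.708, 0.706, -0.002]
force: [0.5, 0.1, -1.6]
grip_width: 0.384
grip_force: 30.2
```

Emit:
{"op": "step_arm", "data": {
  "increments": [
    [[0,0,1.5],[0,0,0],25],
    [[0,0,2.7],[0,0,0],25],
    [[0,0,3.3],[0,0,0],25],
    [[0,0,3.6],[0,0,0],25],
    [[0,0,3.7],[0,0,0],25],
    [[0,0,3.7],[0,0,0],25]
  ]
}}

```text
time_s: 38.0
eef_pos: [539.7, 212.8, 4.0]
ee_rot: [0.0, 0.708, 0.706, 0.0]
force: [-0.2, -1.0, 0.0]
grip_width: 0.383
grip_force: 30.2
```

Now release, rise and go over the knob at (538.5,132).

Emit:
{"op": "step_arm", "data": {
  "increments": [
    [[0,0,0.05],[0,0,0],45],
    [[0,0,0.05],[0,0,0],60],
    [[0,0,0.05],[0,0,0],60],
    [[0,0,-5],[0,0,0],60],
    [[0,0,-10],[0,0,0],60],
    [[0,0,-13.5],[0,0,0],60],
    [[-4,0,-13.5],[0,0,0],60],
    [[-8,0,-13.5],[0,0,0],60]
  ]
}}

```text
time_s: 39.0
eef_pos: [539.4, 132.0, 139.3]
ee_rot: [0.0, 0.708, 0.707, 0.0]
force: [0.4, 0.1, 0.5]
grip_width: 0.597
grip_force: 0.0
```

Run:
```python
from h import *
for i in range(4): ctrl.capture('wrist')
w=cap('wrist','w12'); print(ctrl.sense()['eef_pos'])
caps(w,[('e',538.5,213,40),('d',538.5,257,48),('c',538.5,306,56)])
g=w['img'].min(2).astype(int); print(proj(w,[[538.5,132.5,74]]))
```

```text
[539.41748449 133.02666314 138.89013479]
e pred (314, 93) R 28.7 best [2.4000e-01 3.1085e+02 1.1154e+02] [536.7 201.9  40. ]
[[314.33676704 239.87065126]]
```

Emit:
{"op": "step_arm", "data": {
  "increments": [
    [[0,0,4],[0,0,0],60],
    [[0,0,8],[0,0,0],60],
    [[0,0,10.5],[0,0,0],60],
    [[0,0,11.4],[0,0,0],60],
    [[0,0,11.4],[0,0,0],25],
    [[0,0,11.4],[0,0,0],15],
    [[0,0,11.4],[0,0,0],10],
    [[0,0,11.4],[0,0,0],10]
  ]
}}

```text
time_s: 40.25
eef_pos: [538.6, 133.1, 25.9]
ee_rot: [-0.001, 0.708, 0.706, -0.0]
force: [-7.0, 0.8, 3.7]
grip_width: 0.247
grip_force: 29.5
```

Emit:
{"op": "step_arm", "data": {
  "increments": [
    [[0.7,0,0],[0,0,0],10],
    [[1.4,0,0],[0,0,0],10],
    [[2.1,0,0],[0,0,0],10],
    [[2.8,0,0],[0,0,0],10],
    [[3.5,0,0],[0,0,0],10],
    [[4.2,0,0],[0,0,0],10],
    [[4.9,0,0],[0,0,0],10],
    [[5.5,0,0],[0,0,0],10]
  ]
}}

```text
time_s: 41.25
eef_pos: [539.0, 187.6, 25.9]
ee_rot: [-0.0, 0.708, 0.706, -0.001]
force: [-5.4, -4.2, 3.8]
grip_width: 0.245
grip_force: 29.4
```

Emit:
{"op": "step_arm", "data": {
  "increments": [
    [[0.4,0,0],[0,0,0],10],
    [[0.8,0,0],[0,0,0],10],
    [[1.2,0,0],[0,0,0],10],
    [[1.5,0,0],[0,0,0],10],
    [[1.7,0,0],[0,0,0],10],
    [[1.7,0,0],[0,0,0],10]
  ]
}}

```text
time_s: 42.0
eef_pos: [539.1, 204.8, 25.9]
ee_rot: [-0.0, 0.708, 0.706, -0.0]
force: [-4.9, -0.9, 2.8]
grip_width: 0.247
grip_force: 29.4
```

Emit:
{"op": "step_arm", "data": {
  "increments": [
    [[0.1,0,0],[0,0,0],10],
    [[0.2,0,0],[0,0,0],10],
    [[0.3,0,0],[0,0,0],10],
    [[0.3,0,0],[0,0,0],10]
  ]
}}

```text
time_s: 42.5
eef_pos: [539.1, 207.6, 25.9]
ee_rot: [-0.0, 0.708, 0.706, -0.001]
force: [-5.0, -3.4, 2.5]
grip_width: 0.249
grip_force: 29.4
```

Emit:
{"op": "step_arm", "data": {
  "increments": [
    [[0.1,0,0],[0,0,0],10],
    [[0.2,0,0],[0,0,0],10],
    [[0.3,0,0],[0,0,0],10],
    [[0.3,0,0],[0,0,0],10]
  ]
}}

```text
time_s: 43.0
eef_pos: [539.2, 209.6, 25.9]
ee_rot: [0.0, 0.708, 0.706, -0.001]
force: [-6.4, -8.2, 4.6]
grip_width: 0.246
grip_force: 29.5
```

Emit:
{"op": "step_arm", "data": {
  "increments": [
    [[0.1,0,0],[0,0,0],10],
    [[0.2,0,0],[0,0,0],10],
    [[0.2,0,0],[0,0,0],10]
  ]
}}

```text
time_s: 43.38
eef_pos: [539.2, 209.9, 25.9]
ee_rot: [0.001, 0.708, 0.706, -0.003]
force: [-6.5, -19.1, 6.1]
grip_width: 0.246
grip_force: 29.7
```

Emit:
{"op": "step_arm", "data": {
  "increments": [
    [[-0.1,0,0],[0,0,0],10],
    [[-0.25,0,0],[0,0,0],10],
    [[-0.25,0,0],[0,0,0],40],
    [[-0.25,0,0],[0,0,0],60],
    [[-0.25,0,0],[0,0,0],60],
    [[-0.25,0,-5],[0,0,0],60],
    [[-0.25,0,-10],[0,0,0],60],
    [[-0.25,0,-14],[0,0,0],60]
  ]
}}

```text
time_s: 44.38
eef_pos: [539.8, 210.4, 167.1]
ee_rot: [0.001, 0.708, 0.706, 0.001]
force: [-0.2, 0.6, -0.1]
grip_width: 0.6
grip_force: 0.0
```

Emit:
{"op": "step_arm", "data": {
  "increments": [
    [[-6,-3,-2],[0,0,0],60],
    [[-12,-6,-3],[0,0,0],60],
    [[-18,-8,-3],[0,0,0],60],
    [[-24,-8,-3],[0,0,0],60],
    [[-30,-8,-3],[0,0,0],60],
    [[-36,-8,-3],[0,0,0],60],
    [[-42,-8,-3],[0,0,0],60],
    [[-42,-8,-3],[0,0,0],60]
  ]
}}

```text
time_s: 45.38
eef_pos: [458.1, -212.9, 194.5]
ee_rot: [0.0, 0.71, 0.705, -0.0]
force: [-0.7, 0.8, 0.5]
grip_width: 0.598
grip_force: 0.0
```

Run:
```python
from h import *
t=cap('top','top7');s=cap('side','side7')
a=cv2.resize(t['img'][190:310,110:310],(600,360),interpolation=cv2.INTER_CUBIC)
b=cv2.resize(s['img'][110:250,240:360],(206,240),interpolation=cv2.INTER_CUBIC)
c=cv2.resize(t['img'][130:310,100:510],(394,173)); c=np.pad(c,((0,67),(0,0),(0,0)))
cv2.imwrite('pics/fin.png',np.vstack([a,np.hstack([b,c])])[:,:,::-1])
print(ctrl.sense()['eef_pos'])
```

```text
[ 458.45098899 -209.65285586  194.68340926]
```

View pics/fin.png

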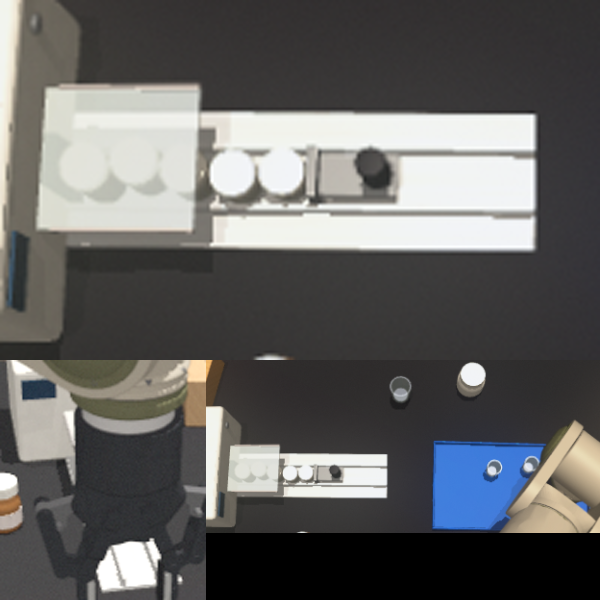

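All five vials stand in line, caps up, at crop x 83, 133, 183, 233 and 282. The pusher face bears on e, the pushing force rose to 19 N against the stop, and the empties and jars are undisturbed. I hand in the job.

```bash
python3 -c "
from rig import ctrl
print(ctrl.finish_job())"
```

```text
the job is handed in; nothing more can be done
None
```

All five capped vials are in the lane, upright and tallest-deepest (a, b, c, d, e), closed up against the stop with the pusher left against the last one; the empties, jars and beaker are undisturbed, and the job was handed in at about 45 s (no verdict was returned).

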